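# Jack the load cell out of its calibration stand and hold it free for the zero reading

## Robot

A 7-joint arm with a two-finger parallel gripper is mounted at the origin on a cart in front of the work surface, level with it; the furniture and walls round the work are solid. World frame = base frame: x ahead of the robot, y to its left, z up, the work surface at z = 0. Lengths are in m, angles in rad, forces in N, time in s.
With the tool pointing down it reaches from about 0.425 to 0.925 m from the base axis. Payload 6.8 kg.
Tool frame: the origin (TCP) lies at the very end of the fingers, on their centre line; the grasp point (between the pads) lies 19 mm behind it; z points along the fingers, y is the line along which they close (so a half turn about z gives the same grasp; the last joint's range is limited). The gripper opens to 85 mm and grips with 20 to 120 N. Pads are 22 mm wide; open, the fingers measure 114 mm over their backs; the gripper's body (76 mm by 85 mm) begins 54 mm behind the grasp point. The pads swing forward as they close: fully open they stand 13 mm farther back than shut.
Start: joints at [1.089, 0.477, 0.022, 1.555, -0.011, 1.109, -0.083], TCP at [0.246, -0.628, 0.231] pointing down, gripper open.
Joint ranges: [-2.96, 2.96], [-0.34, 2.1], [-1.41, 1.46], [0.24, 2.44], [-1.37, 4.51], [0.17, 1.92], [-2.96, 2.96]. Speed limits (rad/s): [2.39, 2.39, 3.14, 3.14, 3.14, 3.14, 3.14].

## Interface

Orientations are given as a rotation vector (axis times angle).
In Python, from bench import get_obs, viewer, r gives the robot as it stands. The module is installed in compiled form; this text tells all that it offers.
- The arm moves only by the tool play_rows, never from a script. Its argument "commands" is a list that holds one entry, the list of rows, each a list of 5 numbers: the gripper's target within -1 to 1 (shut at 1, half-way at 0, fully open at -1), then the shift along the tool's x, y, z scaled (see below), then the turn about the tool's z scaled (see below). A call has 1 to 12 rows; each row is the pose to reach, as a shift and turn from the pose commanded when the call began, along the tool's axes at that moment; what a row does not reach only later rows make up. The controller multiplies each number of a shift by 0.2 m and each number of a turn by pi/2 rad. A row lasts 1/12 s, in which the tool goes at most 41.7 mm and 7.16 degrees, less where a joint would pass 70% of its speed; a pose out of reach is approached as far as the arm can. A call with a number of a shift or a turn outside -1 to 1 is refused whole. A call with a gripper value outside its range is refused whole. The fingers move at their own pace and stop on an object; "grip_force" is the grip in N (left out, the last holds). Time passes only in rows, so rows that repeat a pose let the fingers close. It gives the time, the measured TCP pose, the force, the opening and the grip force at its end, in the units of the state.
- get_obs(): the state, without advancing time (a new reading comes with each control period).
- viewer.grab_frame(name): name is "scene" or "top" or "wrist"; returns a dict with "pixels" (480x640x3 uint8, red, green, blue), "fovy" (degrees; the focal length in pixels is half the picture's height over the tangent of half this angle, whatever the lens; pixels are square), "cx", "cy" (the principal point, pixels), "world_to_cam" (4x4, takes a point from world to camera coordinates); the wrist camera has in their place "hand_eye" (4x4, takes a point from camera to tool coordinates, whose origin is the TCP and whose axes are the flange's). Camera axes: x right, y up, looking along -z (the intrinsics and any distortion apply to the point x, -y, -z); pixel columns grow to the right and rows downward; lengths in m; the calibration is good to about 2 mm. A picture is of the moment at which its call begins: read the wrist's pose just before it. There is no depth.
- r.hand_in(): hands the job in; it is judged then, once.
Trained networks look in a picture, given as the dict that the camera call returned (one of the last four; its "shot" number tells which), for a name from the list of things; names that differ only in an ending like _2 or _b are one class to them, and where a whole thing is asked for, a point or a joint stands for the part that bears it (a point fixed in the world has none). Each returns a list of dicts, best first, with "score" (0 to 1); they miss things now and then, are a little off and sometimes report something else, mostly with a low value. They report only what shows in the picture. A call takes as long as a camera call.
- viewer.trace(picture, thing): "pixels" (480x640 bool, what is visible of it) and "rect" ([left, top, right, bottom] in pixels, round what is visible of it).
The state is a dict: "clock": time; "joints": joint angles; "qvel": joint speeds; "tau": joint torques, N m; "tcp_pos": TCP position; "orientation": TCP orientation; "contact_force": force on the tool from outside, world axes, zero at the start; "moment": the same for the moment, N m; "grip_width": finger opening in m; "gripper_force": force on a finger pad.
Only numpy, scipy, OpenCV 4.12 (cv2) and the standard library are available. Lean on these libraries where they do the work, as an engineer would, in place of code of your own. Each camera call takes 0.05 s, during which the arm holds its last target. There are 200 camera calls.

## Task

The black load cell sits sunk in the well of the calibration stand, too low to take hold of: pump the stand's hand lever through full strokes until the cell is jacked up as far as it will go. Then take the cell by its sides, lift it straight out and hold it level and still about a hand's breadth (10 cm) above the stand, over the well and touching nothing but the gripper, so that its zero can be read. Finish while holding it there; do not tip the cell on the way, and leave the two brass weights, the notebook and the pen where they are.

Things in the scene. Friction and masses are not known exactly. Their poses are not given: they have to be found in the camera images.
- cal_stand: Fixed calibration stand. Origin: at bench level under the well's centre; -y points along the lever, x across it, z up. Steel base plate 110 x 185 x 10 mm (x -55 to 55, y -124 to 61 mm). Its metal block, 80 x 88 mm (x by y), has its flat top 96 mm above the bench and in it a well of 48 x 56 mm (x by y). On the -y face a toothed rack and the lever's bearing, all lower than the block's top.
- well_mouth (a point): Centre of the well's mouth, in the plane of the block's top, 96 mm above the bench; axes as cal_stand.
- force_cell: Load cell: black block 44 x 52 x 34 mm (x, y, z) with a label on top, 0.16 to 0.32 kg. Origin: centre of its underside; axes parallel to the stand's, 2 mm play in the well. At the start its top lies 2 mm below the block's top; jacked fully up it stands 26 mm proud with 8 mm still in the well. Fingers fit best across the 44 mm (along the stand's x), tips just above the block.
- lift (a joint): Height of the lift plate under the cell, m: 0 is down (at the start), 0.028 is as far as the lever raises it. A full stroke raises it by one tooth: to about 0.0075, 0.0145, 0.0215, 0.0285. It keeps its height when the lever returns (ratchet); once it is fully up, further strokes do nothing.
- lever (a joint): Hand lever, rad: 0 at rest (sloping up; a spring returns it in 0.3 s when released), 0.48 fully down on its stop; values grow as the grip is pressed down. Pressing at the grip takes about 3 N at first and 9 N at the bottom. It must come back below 0.05 after each stroke to catch the next tooth.
- lever_grip (a point): Middle of the upper face of the lever's flat black grip (26 wide, 16 thick, 78 mm long), 110 mm from the hinge. At rest 84 mm above the bench and 183 mm from the well's centre along the stand's -y, sloping up outward by 0.42 rad; fully down 33 mm above the bench, 196 mm out, nearly level. Moves with the lever. Press it from above with shut fingers.
- lever_hinge (a point): The lever's hinge, on the stand at (0, -86, 31.5) mm; its axis is the stand's x axis.
- weight_large: Bystander: brass test weight, 40 mm across, 49 mm tall, standing on the bench on the stand's +y side. Origin: centre of its underside.
- weight_medium: Bystander: brass test weight, 33 mm across, 40 mm tall, beside the larger one. Origin: centre of its underside.
- log_pad: Bystander: blue notebook 148 x 109 x 14 mm lying on the bench at the right. Origin: centre of its underside.
- pen: Bystander: marker pen 135 mm long, 17 mm thick, lying on the bench near the notebook. Origin: centre of its underside.

How it is judged:
On the way, in this order (a step that is already met when the one before it is completed fails the run):
1. the lever has jacked the cell up as far as it goes, still standing on the lift (value of joint lift above 0.026 m and z of force_cell in the frame of cal_stand above 0.084 m and horizontal distance between force_cell and well_mouth below 0.006 m and contact force between force_cell and the fingers below 0.1 N), for 0.2 s.
2. the cell is held in the fingers, clear of the well (z of force_cell in the frame of well_mouth above 0.02 m and contact force between force_cell and the fingers above 1 N and contact force between force_cell and cal_stand below 0.05 N), for 0.2 s.
At the end, for the whole second after the job is handed in: The load cell is held in the fingers, its underside 50 to 180 mm above the top of the stand and within 40 mm of the well's centre seen from above, level within 4 degrees, still (under 15 mm/s and 0.1 rad/s), touching the stand nowhere; the lift is still up (over 24 mm) and the lever back at rest (z of force_cell in the frame of well_mouth between 0.05 and 0.18 m and horizontal distance between force_cell and well_mouth below 0.04 m and angle between force_cell's own z axis and vertical below 0.07 rad and linear speed of force_cell below 0.015 m/s and angular speed of force_cell below 0.1 rad/s and contact force between force_cell and the fingers above 1 N and contact force between force_cell and cal_stand below 0.05 N and value of joint lift above 0.024 m and value of joint lever below 0.05 rad); the arm keeps its last pose, push and grip.
It fails at once if the load cell is tipped by more than 17 degrees (angle between force_cell's own z axis and vertical above 0.3 rad).
It fails at once if a brass weight, the notebook or the pen is moved by more than 30 mm (distance of any of weight_large, weight_medium, log_pad, pen from where it was at the start of the episode above 0.03 m).
It also fails if it takes over 58 s, if anything falls off the work surface, if the arm or the gripper's body presses on something with over 40 N, if the wrist force passes 120 N, or if a joint passes its speed limit or range.

## Working session

There is one attempt and no reset: what is moved stays moved. The work goes in short steps, Python scripts to look and compute and a tool call to move; the robot and the scene stay as the last step left them, time stands still between calls to the robot, and variables do not carry over. Pictures are saved under pics/ and viewed, at most 10 in all, crops included, and the job is handed in when it is done.

Besides the shell and the picture viewer there is one more tool, called after "Request:" by a JSON object that holds its "api" and its "payload". play_rows: Moves the arm, as the interface text tells. Shifts and turns lie within -1 to 1; 1 stands for 0.2 m of shift or pi/2 rad of turn. Its arguments: {"type":"object","properties":{"commands":{"type":"array","items":{"type":"array","items":{"type":"array","items":{"type":"number","minimum":-1,"maximum":1}}}},"grip_force":{"type":"number"}},"required":["commands"]}

```bash
mkdir -p pics
cat > h.py <<'E'
import numpy as np,cv2
from bench import get_obs,viewer,r
from scipy.spatial.transform import Rotation as R
def K(f):
    F=240/np.tan(np.radians(f["fovy"])/2); return F
def ray(f,u,v):
    F=K(f); d=np.array([(u-f["cx"])/F,-(v-f["cy"])/F,-1.])
    T=np.linalg.inv(f["world_to_cam"]); return T[:3,3],T[:3,:3]@d
def onz(f,u,v,z):
    o,d=ray(f,u,v); return o+d*(z-o[2])/d[2]
def proj(f,p):
    c=f["world_to_cam"]@np.append(p,1); F=K(f)
    return np.array([f["cx"]-F*c[0]/c[2],f["cy"]+F*c[1]/c[2]])
def save(f,n): cv2.imwrite("pics/"+n,f["pixels"][:,:,::-1])
E
python3 - <<'E'
from h import *
o=get_obs(); print({k:np.round(v,3) for k,v in o.items()})
for n in("top","scene"):
    f=viewer.grab_frame(n); save(f,n+"0.png"); print(n,[ (k,np.round(f[k],3).tolist()) for k in f if k!="pixels"])
    for t in("cal_stand","force_cell","lever_grip","weight_large","weight_medium","log_pad","pen"):
        for q in viewer.trace(f,t)[:2]:
            ys,xs=np.nonzero(q["pixels"]); print(t,round(q["score"],2),q["rect"],len(xs),xs.mean().round(1),ys.mean().round(1), onz(f,xs.mean(),ys.mean(),{"force_cell":.094,"lever_grip":.08}.get(t,.03)).round(3))
E
```

```text
{'clock': np.float64(0.0), 'joints': array([ 1.089,  0.478,  0.022,  1.556, -0.012,  1.109, -0.083]), 'qvel': array([-0.002,  0.001,  0.001,  0.   , -0.   , -0.001,  0.001]), 'tau': array([ 0.0000e+00, -5.9645e+01,  1.6080e+00, -2.8120e+01,  1.2000e-02,
        9.0000e-03, -0.0000e+00]), 'tcp_pos': array([ 0.246, -0.628,  0.23 ]), 'orientation': array([-3.085e+00, -5.830e-01,  1.000e-03]), 'contact_force': array([-0.048,  0.016, -0.892]), 'moment': array([-0.026,  0.047, -0.014]), 'gripper_force': np.float64(0.0), 'grip_width': np.float64(0.085)}
top [('fovy', 49.312), ('cx', 319.503), ('cy', 230.65), ('world_to_cam', [[-0.029, -0.999, -0.025, -0.032], [0.981, -0.033, 0.193, -0.504], [-0.194, -0.019, 0.981, -1.01], [0.0, 0.0, 0.0, 1.0]]), ('shot', 1)]
cal_stand 0.69 [234.9, 192.9, 371.9, 255.4] 4495 288.6 223.8 [0.523 0.017 0.03 ]
force_cell 0.72 [249.4, 207.0, 274.3, 228.5] 589 259.1 218.2 [0.523 0.069 0.094]
lever_grip 0.72 [288.7, 201.8, 370.4, 228.2] 728 334.6 214.3 [ 0.528 -0.079  0.08 ]
weight_large 0.68 [198.3, 234.6, 220.8, 254.3] 357 209.5 244.5 [0.485 0.181 0.03 ]
weight_me
[... 551 characters left out ...]
329.3, 320.3] 3670 285.5 282.0 [0.531 0.035 0.03 ]
lever_grip 0.82 [301.8, 222.1, 328.2, 264.2] 380 315.9 241.3 [ 0.522 -0.085  0.08 ]
lever_grip 0.2 [245.8, 224.2, 327.0, 323.0] 3771 285.4 282.2 [0.481 0.103 0.08 ]
weight_large 0.79 [255.8, 310.0, 274.0, 341.9] 445 262.6 326.6 [0.476 0.192 0.03 ]
weight_large 0.57 [245.4, 224.5, 328.7, 320.6] 3667 285.6 282.5 [0.53  0.037 0.03 ]
weight_medium 0.85 [226.9, 308.7, 250.9, 331.9] 273 239.7 319.6 [0.53  0.195 0.03 ]
log_pad 0.61 [382.5, 221.7, 441.7, 250.9] 1087 413.5 235.4 [ 0.364 -0.319  0.03 ]
pen 0.73 [388.5, 245.5, 428.0, 271.1] 266 412.9 257.9 [ 0.321 -0.2    0.03 ]
pen 0.15 [245.1, 223.2, 328.6, 320.1] 3768 285.7 282.0 [0.531 0.035 0.03 ]
```

View pics/top0.png

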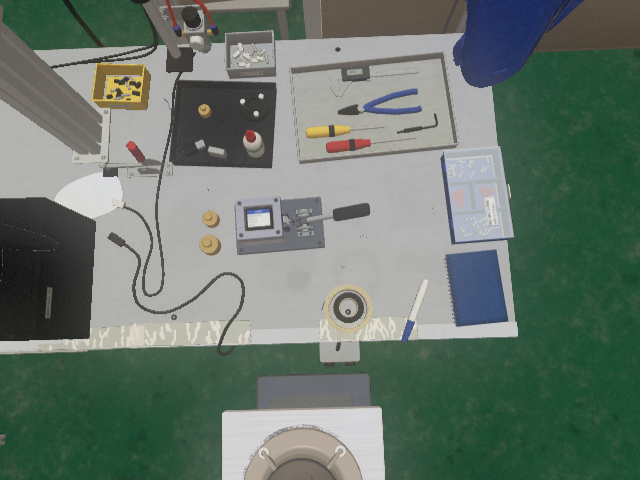

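View pics/scene0.png

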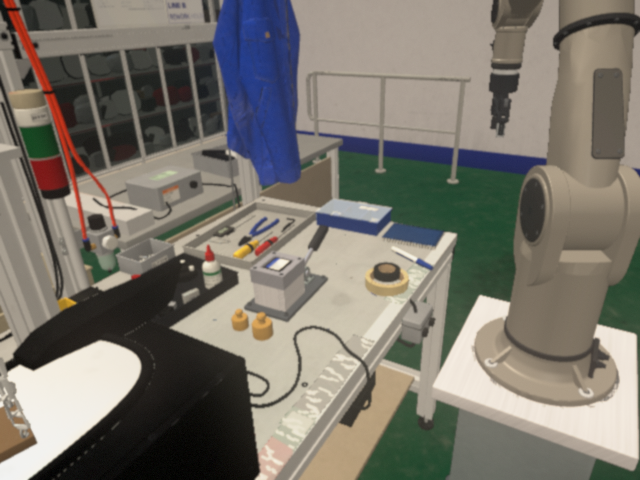

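The top view shows the block and cell at about (259,218), the grip's middle at about (351,212), the weights at (210,218) and (209,244), the pen at (415,310), and the notebook at (476,288). The network's weight_medium hit in the top view is actually the notebook. The scene view agrees.

Run:
```python
from h import *
f=viewer.grab_frame("top")
q=viewer.trace(f,"force_cell")[0]; m=q["pixels"].astype(np.uint8)
print(cv2.minAreaRect(cv2.findNonZero(m)))
ys,xs=np.nonzero(m); c=onz(f,(xs.min()+xs.max())/2,(ys.min()+ys.max())/2,.094)
# grip: dark pixels in lever
b=f["pixels"].astype(int).sum(2); g=np.zeros_like(m); g[198:232,330:376]=(b[198:232,330:376]<200)
n,l,s,ce=cv2.connectedComponentsWithStats(g); i=1+s[1:,4].argmax(); print(s[i],ce[i])
gp=onz(f,*ce[i],.080); d=c-gp; print(c,gp,np.hypot(d[0],d[1]),np.degrees(np.arctan2(-d[0],d[1])))
o=get_obs(); print(R.from_rotvec(o["orientation"]).as_matrix().round(3))
cv2.imwrite("pics/crop.png",cv2.resize(f["pixels"][180:270,225:385,::-1],None,fx=5,fy=5,interpolation=cv2.INTER_CUBIC))
```

```text
((258.88623046875, 218.1344757080078), (22.17314338684082, 26.989784240722656), 85.2363510131836)Traceback (most recent call last):
  File "<stdin>", line 8, in <module>
ValueError: attempt to get argmax of an empty sequence
```

Run:
```python
from h import *
f=viewer.grab_frame("top")
c=onz(f,258.9,218.1,.094)
b=f["pixels"].max(2); print(b[205:218,345:358:3])
g=np.zeros((480,640),np.uint8); g[198:232,330:376]=(b[198:232,330:376]<90)
n,l,s,ce=cv2.connectedComponentsWithStats(g)
for i in range(1,n):
  if s[i][4]>30:
    print(s[i],ce[i]); gp=onz(f,*ce[i],.080); d=c-gp; print(c,gp,np.hypot(d[0],d[1]),np.degrees(np.arctan2(-d[0],d[1])))
o=get_obs(); print(R.from_rotvec(o["orientation"]).as_matrix().round(3))
cv2.imwrite("pics/crop.png",cv2.resize(f["pixels"][180:270,225:385,::-1],None,fx=5,fy=5,interpolation=cv2.INTER_CUBIC))
```

```text
[[178 179 135  95  83]
 [135 106  89  78  75]
 [ 84  77  78  76  75]
 [ 72  76  77  78  80]
 [ 77  79  77  79  75]
 [ 78  79  78  77  78]
 [ 76  75  78  77  78]
 [ 74  78  77  77  76]
 [ 74  74  75  78  76]
 [ 78  77  78  79  78]
 [ 77  76  77  75  77]
 [ 75  74  76  74  74]
 [ 74  74  71  74 114]]
[333 204  37  17 438] [350.96575342 211.84703196]
[0.52282435 0.06925623 0.094     ] [ 0.5323412 -0.1112047  0.08     ] 0.18071169022502928 3.018770963912369
[[ 0.931  0.365  0.   ]
 [ 0.365 -0.931 -0.   ]
 [ 0.     0.    -1.   ]]
```

View pics/crop.png

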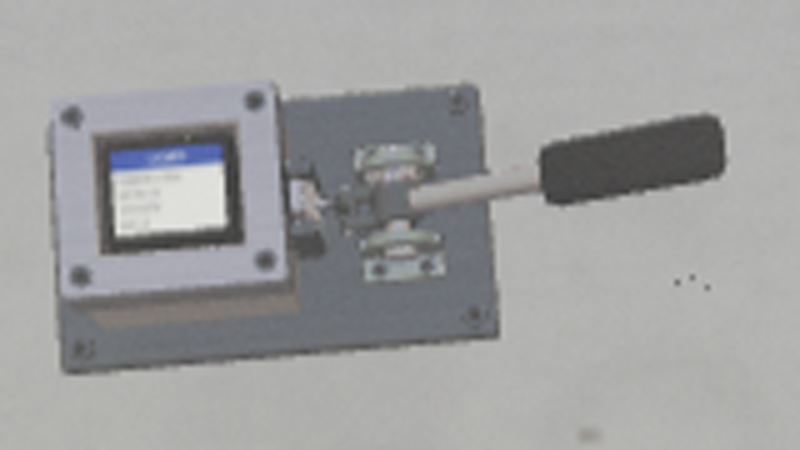

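The crop shows the stand yawed about 3°, with the lever pointing along world −y. I'll move towards a hover above the grip.

Request:
{"api": "play_rows", "payload": {"commands": [[[1,0.757,-0.624,0,-0.4],[1,0.757,-0.624,0,-0.4],[1,0.757,-0.624,0,-0.4],[1,0.757,-0.624,0,-0.4],[1,0.757,-0.624,0,-0.4],[1,0.757,-0.624,0,-0.4],[1,0.757,-0.624,0,-0.4]]]}}

```text
clock: 1.53
tcp_pos: [0.3433, -0.4554, 0.2317]
orientation: [2.752, 1.514, 0.001]
contact_force: [-0.2, -1.3, -0.3]
grip_width: 0.0008
gripper_force: 0.0
```

```bash
cat >> h.py <<'E'
W=np.array([.5228,.0693,.096]); YAW=np.radians(3.0)
def goto(p,yaw=None):
    o=get_obs(); M=R.from_rotvec(o["orientation"]).as_matrix(); d=M.T@(np.array(p)-o["tcp_pos"])
    a=np.arctan2(M[1,1],M[0,1]); yaw=YAW if yaw is None else yaw
    t=-((yaw-a+np.pi/2)%np.pi-np.pi/2)
    print("t",round(float(o["clock"]),2),"tcp",o["tcp_pos"].round(4),"shift",(d/.2).round(4),"turn",round(t/(np.pi/2),4),"tilt",M[:,2].round(3),"q7",o["joints"][6].round(2),"F",o["contact_force"].round(1),"w",o["grip_width"])
def st(x,y,z): # stand frame to world
    c,s=np.cos(YAW),np.sin(YAW); return np.array([W[0]+c*x-s*y,W[1]+s*x+c*y,z])
E
python3 -c "
from h import *
goto(st(0,-.187,.2))"
```

```text
t 1.53 tcp [ 0.3433 -0.4554  0.2317] shift [ 1.9338 -0.1056  0.1592] turn -0.3931 tilt [ 0.001 -0.    -1.   ] q7 0.19 F [-0.2 -1.3 -0.3] w 0.0008168504029931785
```

Request:
{"api": "play_rows", "payload": {"commands": [[[1,0.97,-0.053,0,-0.2],[1,0.97,-0.053,0,-0.2],[1,0.97,-0.053,0,-0.2],[1,0.97,-0.053,0,-0.2],[1,0.97,-0.053,0,-0.2],[1,0.97,-0.053,0,-0.2]]]}}

```text
clock: 2.03
tcp_pos: [0.4408, -0.2829, 0.2318]
orientation: [2.48, 1.929, 0.005]
contact_force: [0.6, 0.6, -0.1]
grip_width: -0.0002
gripper_force: 0.0
```

```bash
python3 -c "
from h import *
goto(st(0,-.187,.15))"
```

```text
t 2.03 tcp [ 0.4408 -0.2829  0.2318] shift [0.914  0.2406 0.4113] turn -0.1917 tilt [ 0.002  0.002 -1.   ] q7 0.12 F [ 0.6  0.6 -0.1] w -0.00023125260354165525
```

Request:
{"api": "play_rows", "payload": {"commands": [[[1,0.914,0.24,0.41,-0.192],[1,0.914,0.24,0.41,-0.192],[1,0.914,0.24,0.41,-0.192],[1,0.914,0.24,0.41,-0.192],[1,0.914,0.24,0.41,-0.192],[1,0.914,0.24,0.41,-0.192],[1,0.914,0.24,0.41,-0.192],[1,0.914,0.24,0.41,-0.192]]]}}

```text
clock: 2.7
tcp_pos: [0.5298, -0.1251, 0.1491]
orientation: [2.172, 2.27, -0.002]
contact_force: [-0.1, -0.4, -0.1]
grip_width: 0.0001
gripper_force: 0.0
```

Run:
```python
from h import *
goto(st(0,-.187,.1))
o=get_obs(); f=viewer.grab_frame("wrist"); save(f,"w1.png"); print(f["hand_eye"].round(3).tolist(),f["fovy"])
M=np.eye(4); M[:3,:3]=R.from_rotvec(o["orientation"]).as_matrix(); M[:3,3]=o["tcp_pos"]
f["world_to_cam"]=np.linalg.inv(M@f["hand_eye"])
for t in("lever_grip","force_cell"):
    for q in viewer.trace(f,t)[:1]:
        c=cv2.minAreaRect(cv2.findNonZero(q["pixels"].astype(np.uint8))); print(t,q["score"],q["rect"],c,onz(f,*c[0],.094 if t[0]=="f" else .084))
print("pred grip",proj(f,st(0,-.183,.084)),"well",proj(f,st(0,0,.096)),"tcp",proj(f,o["tcp_pos"]))
f=viewer.grab_frame("scene"); save(f,"s1.png")
```

```text
t 2.7 tcp [ 0.5298 -0.1251  0.1491] shift [0.038  0.016  0.2453] turn -0.0052 tilt [-0.001 -0.001 -1.   ] q7 -0.03 F [-0.1 -0.4 -0.1] w 0.00010646202472961004
[[0.0, 0.958, 0.285, 0.072], [1.0, -0.0, -0.0, -0.0], [-0.0, 0.285, -0.958, -0.142], [0.0, 0.0, 0.0, 1.0]] 62.73825915744995
lever_grip 0.65 [307.5, 0.0, 353.9, 300.2] ((331.0, 149.0), (298.0, 46.0), 90.0) [ 0.53040481 -0.0657999   0.084     ]
pred grip [330.28234399 237.95644126] well [ 329.20257022 -207.27192861] tcp [324.67900931 311.79351963]
```

View pics/w1.png

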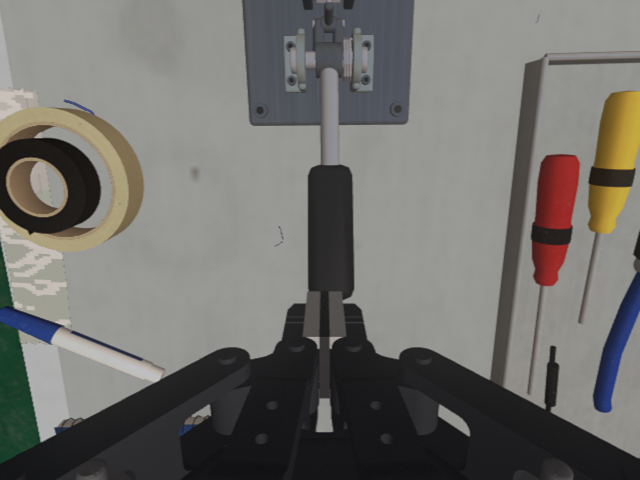

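The wrist view shows the grip at rows 165–298, column 330, matching the prediction, so I'll press.

Request:
{"api": "play_rows", "payload": {"commands": [[[1,0.038,0.016,0.24,-0.005],[1,0.038,0.016,0.32,-0.005],[1,0.03,0.016,0.4,-0.005],[1,0.02,0.016,0.48,-0.005],[1,0.01,0.016,0.55,-0.005],[1,0.01,0.016,0.57,-0.005],[1,0.01,0.016,0.57,-0.005]]]}}

```text
clock: 3.48
tcp_pos: [0.533, -0.1232, 0.0357]
orientation: [2.162, 2.277, -0.002]
contact_force: [-3.3, -2.1, 11.0]
grip_width: -0.0003
gripper_force: 5.6
```

Run:
```python
from h import *
goto(st(0,-.187,.1))
f=viewer.grab_frame("scene"); cv2.imwrite("pics/s2.png",cv2.resize(f["pixels"][190:350,200:400,::-1],None,fx=3.5,fy=3.5))
```

```text
t 3.48 tcp [ 0.533  -0.1232  0.0357] shift [ 0.0283 -0.0004 -0.3215] turn -0.0002 tilt [-0.    -0.002 -1.   ] q7 -0.13 F [-3.3 -2.1 11. ] w -0.0002679724030001545
```

View pics/s2.png

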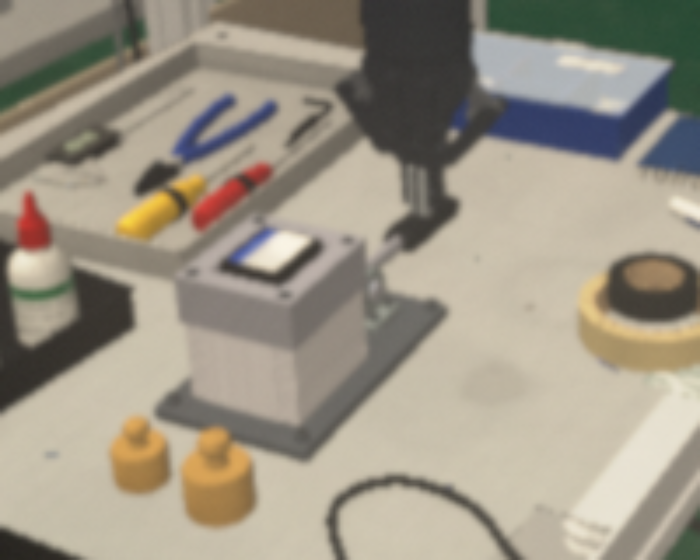

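The lever goes down under the fingers and the cell's top is rising, so I'll press a little further to the stop and then release.

Request:
{"api": "play_rows", "payload": {"commands": [[[1,0,0,0.025,0],[1,0,0,0.03,0],[1,0,0,0.03,0]]]}}

```text
clock: 3.78
tcp_pos: [0.5332, -0.1234, 0.0324]
orientation: [2.161, 2.276, -0.003]
contact_force: [-10.7, -1.3, 30.0]
grip_width: 0.0
gripper_force: 15.0
```

Request:
{"api": "play_rows", "payload": {"commands": [[[1,0.02,0,-0.18,0],[1,0.03,0,-0.36,0],[1,0.03,0,-0.36,0],[1,0.03,0,-0.36,0],[1,0.03,0,-0.36,0]]]}}

```text
clock: 4.2
tcp_pos: [0.5324, -0.116, 0.1015]
orientation: [2.161, 2.279, -0.0]
contact_force: [-0.4, -0.5, -0.3]
grip_width: 0.0004
gripper_force: 0.0
```

```bash
cat >> h.py <<'E'
def look(n=None):
    f=viewer.grab_frame("scene"); c=f["pixels"][190:350,200:400,::-1]
    if n: cv2.imwrite("pics/"+n,cv2.resize(c,None,fx=3.5,fy=3.5,interpolation=cv2.INTER_CUBIC))
    for q in viewer.trace(f,"force_cell")[:1]: print("cell",q["score"],q["rect"])
    for z in (.094,.1015,.1085,.1155,.122): print(z,[proj(f,st(x,y,z)).round(1).tolist() for x,y in((-.022,.026),(-.022,-.026),(.022,.026))])
E
python3 - <<'E'
from h import *
goto(st(0,-.187,.0955)); look("s3.png")
E
```

```text
t 4.2 tcp [ 0.5324 -0.116   0.1015] shift [-0.0071  0.0007  0.0302] turn 0.0005 tilt [ 0.    -0.001 -1.   ] q7 -0.08 F [-0.4 -0.5 -0.3] w 0.00043965803904858934
cell 0.87 [261.6, 253.6, 291.9, 270.6]
0.094 [[279.8, 272.1], [292.8, 260.9], [261.7, 267.7]]
0.1015 [[279.5, 268.9], [292.6, 257.8], [261.4, 264.5]]
0.1085 [[279.3, 265.9], [292.4, 254.9], [261.1, 261.6]]
0.1155 [[279.0, 262.8], [292.2, 251.9], [260.8, 258.6]]
0.122 [[278.8, 260.0], [292.1, 249.2], [260.5, 255.8]]
```

View pics/s3.png

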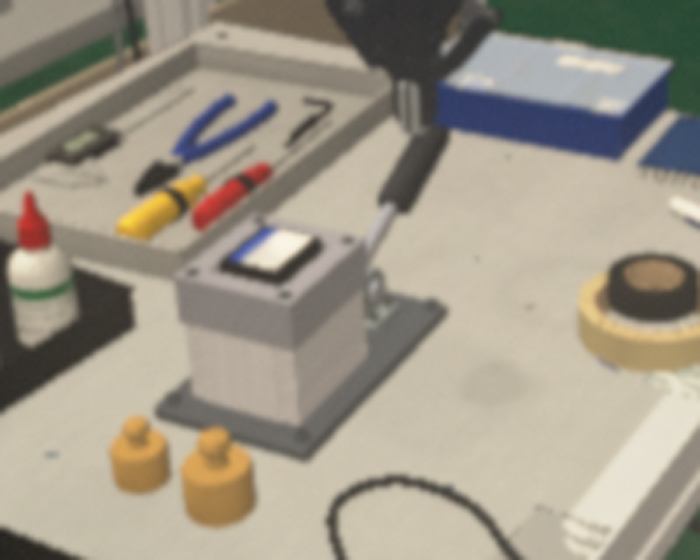

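The lever returned to rest and the cell is one tooth up. I'll repeat full strokes.

Request:
{"api": "play_rows", "payload": {"commands": [[[1,-0.005,0,0.12,0],[1,-0.015,0,0.22,0],[1,-0.025,0,0.32,0],[1,-0.03,0,0.35,0],[1,-0.03,0,0.36,0],[1,-0.03,0,0.36,0],[1,-0.02,0,0.18,0],[1,0,0,0,0],[1,0,0,0,0],[1,0,0,0,0],[1,0,0,0,0]]]}}

```text
clock: 5.22
tcp_pos: [0.5316, -0.1152, 0.1002]
orientation: [-2.159, -2.28, 0.002]
contact_force: [-0.2, -0.5, -0.3]
grip_width: -0.0002
gripper_force: 0.0
```

Request:
{"api": "play_rows", "payload": {"commands": [[[1,-0.005,0,0.12,0],[1,-0.015,0,0.22,0],[1,-0.025,0,0.32,0],[1,-0.03,0,0.35,0],[1,-0.03,0,0.36,0],[1,-0.03,0,0.36,0],[1,-0.02,0,0.18,0],[1,0,0,0,0],[1,0,0,0,0],[1,0,0,0,0],[1,0,0,0,0]]]}}

```text
clock: 6.13
tcp_pos: [0.5312, -0.1151, 0.0995]
orientation: [-2.158, -2.279, 0.003]
contact_force: [0.3, 0.2, -1.1]
grip_width: -0.0001
gripper_force: 0.0
```

Request:
{"api": "play_rows", "payload": {"commands": [[[1,-0.005,0,0.12,0],[1,-0.015,0,0.22,0],[1,-0.025,0,0.32,0],[1,-0.03,0,0.35,0],[1,-0.03,0,0.36,0],[1,-0.03,0,0.36,0]]]}}

```text
clock: 6.63
tcp_pos: [0.5337, -0.1214, 0.0318]
orientation: [2.159, 2.28, -0.003]
contact_force: [-11.5, 0.7, 49.1]
grip_width: -0.0003
gripper_force: 24.3
```

Request:
{"api": "play_rows", "payload": {"commands": [[[1,0.01,0,-0.18,0],[1,0.03,0,-0.36,0],[1,0.03,0,-0.36,0],[1,0.03,0,-0.36,0],[1,0.03,0,-0.36,0]]]}}

```text
clock: 7.05
tcp_pos: [0.531, -0.1151, 0.0993]
orientation: [-2.158, -2.279, 0.004]
contact_force: [0.2, 0.7, -0.6]
grip_width: -0.0002
gripper_force: 0.0
```

Run:
```python
from h import *
goto(st(0,-.187,.0955)); look("s4.png")
```

```text
t 7.05 tcp [ 0.531  -0.1151  0.0993] shift [-0.0123  0.0075  0.0188] turn 0.0014 tilt [-0.004  0.    -1.   ] q7 -0.09 F [ 0.2  0.7 -0.6] w -0.00018337970142069652
cell 0.95 [261.1, 244.0, 293.4, 269.8]
0.094 [[279.8, 272.1], [292.8, 260.9], [261.7, 267.7]]
0.1015 [[279.5, 268.9], [292.6, 257.8], [261.4, 264.5]]
0.1085 [[279.3, 265.9], [292.4, 254.9], [261.1, 261.6]]
0.1155 [[279.0, 262.8], [292.2, 251.9], [260.8, 258.6]]
0.122 [[278.8, 260.0], [292.1, 249.2], [260.5, 255.8]]
```

View pics/s4.png

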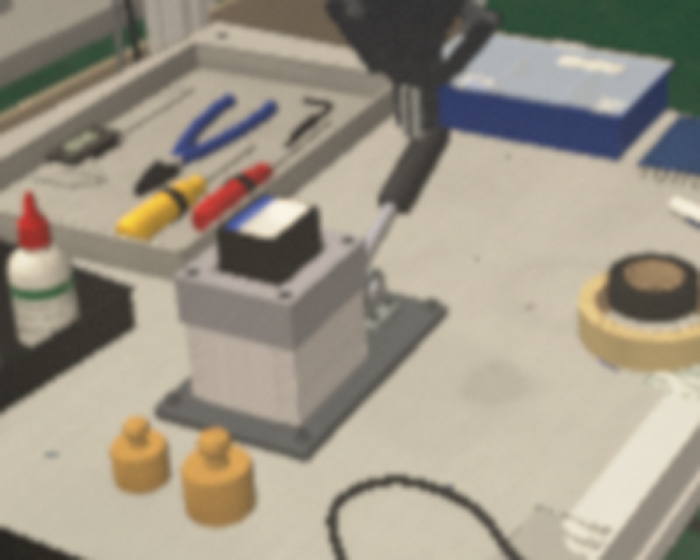

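The cell stands about 28 mm up (rect top 244 against 245 predicted for fully up), and the lever is at rest. I'll go up and over the well, opening the gripper.

Request:
{"api": "play_rows", "payload": {"commands": [[[1,0,0.007,-0.2,0],[1,0,0.007,-0.4,0],[-1,0.1,0.007,-0.6,0],[-1,0.3,0.007,-0.6,0],[-1,0.5,0.007,-0.6,0],[-1,0.7,0.007,-0.6,0],[-1,0.85,0.007,-0.6,0],[-1,0.923,0.007,-0.6,0],[-1,0.923,0.007,-0.6,0],[-1,0.923,0.007,-0.6,0],[-1,0.923,0.007,-0.6,0]]]}}

```text
clock: 8.07
tcp_pos: [0.5236, 0.068, 0.22]
orientation: [-2.161, -2.279, 0.004]
contact_force: [-0.2, 0.3, -0.2]
grip_width: 0.0855
gripper_force: 0.0
```

Run:
```python
from h import *
goto(st(0,0,.098))
o=get_obs(); f=viewer.grab_frame("wrist"); save(f,"w2.png")
M=np.eye(4); M[:3,:3]=R.from_rotvec(o["orientation"]).as_matrix(); M[:3,3]=o["tcp_pos"]
f["world_to_cam"]=np.linalg.inv(M@f["hand_eye"])
for q in viewer.trace(f,"force_cell")[:1]:
    m=q["pixels"].astype(np.uint8); c=cv2.minAreaRect(cv2.findNonZero(m)); print(q["score"],q["rect"],c,onz(f,*c[0],.122)); b=cv2.boxPoints(c); print([onz(f,*p,.122).round(4).tolist() for p in b])
print("pred top corners",[proj(f,st(x,y,.122)).round(1).tolist() for x,y in((-.022,-.026),(.022,-.026),(.022,.026),(-.022,.026))])
print("pred block corners",[proj(f,st(x,y,.096)).round(1).tolist() for x,y in((-.04,-.044),(.04,-.044),(.04,.044),(-.04,.044))])
```

```text
t 8.07 tcp [0.5236 0.068  0.22  ] shift [ 0.0072 -0.0021  0.6101] turn 0.0007 tilt [-0.002 -0.001 -1.   ] q7 -0.37 F [-0.2  0.3 -0.2] w 0.08546869594508452
0.68 [288.1, 186.4, 359.3, 275.9] ((323.5, 232.0), (84.0, 67.0), 90.0) [0.52245558 0.07372637 0.122     ]
[[0.5005, 0.0993, 0.122], [0.5416, 0.1016, 0.122], [0.5459, 0.0465, 0.122], [0.5021, 0.0441, 0.122]]
pred top corners [[290.1, 276.7], [357.2, 276.8], [359.3, 198.4], [288.1, 198.3]]
pred block corners [[269.1, 286.1], [378.4, 286.4], [383.8, 164.6], [264.0, 164.4]]
```

View pics/w2.png

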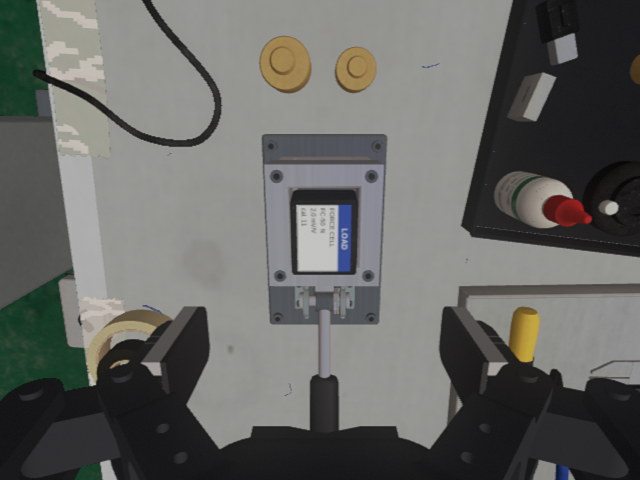

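The wrist view confirms that the cell's top lies at columns 291–357 and rows 198–273, centred between the fingers and square to them. I'll descend and grip gently.

Request:
{"api": "play_rows", "payload": {"commands": [[[-1,0.012,-0.002,0.2,0],[-1,0.012,-0.002,0.4,0],[-1,0.012,-0.002,0.52,0],[-1,0.012,-0.002,0.58,0],[-1,0.012,-0.002,0.61,0],[-1,0.012,-0.002,0.61,0],[-1,0.012,-0.002,0.61,0]]], "grip_force": 40}}

```text
clock: 8.75
tcp_pos: [0.5245, 0.0719, 0.1004]
orientation: [2.16, 2.28, 0.002]
contact_force: [-0.2, -0.4, 0.7]
grip_width: 0.0852
gripper_force: 0.0
```

Request:
{"api": "play_rows", "payload": {"commands": [[[-0.2,0,0,0,0],[0.1,0,0,0,0],[0.4,0,0,0,0],[1,0,0,0,0],[1,0,0,0,0],[1,0,0,0,0],[1,0,0,0,0],[1,0,0,0,0]]], "grip_force": 40}}

```text
clock: 9.42
tcp_pos: [0.5238, 0.072, 0.0997]
orientation: [2.159, 2.281, 0.001]
contact_force: [-1.3, 0.7, 3.8]
grip_width: 0.0429
gripper_force: 48.1
```

Request:
{"api": "play_rows", "payload": {"commands": [[[1,0,0,-0.03,0],[1,0,0,-0.07,0],[1,0,0,-0.13,0],[1,0,0,-0.2,0],[1,0,0,-0.28,0],[1,0,0,-0.36,0],[1,0,0,-0.44,0],[1,0,0,-0.5,0],[1,0,0,-0.54,0],[1,0,0,-0.54,0],[1,0,0,-0.54,0],[1,0,0,-0.54,0]]]}}

```text
clock: 10.42
tcp_pos: [0.5228, 0.0717, 0.2065]
orientation: [-2.159, -2.281, 0.002]
contact_force: [0.0, 0.6, -3.1]
grip_width: 0.043
gripper_force: 47.2
```

Request:
{"api": "play_rows", "payload": {"commands": [[[1,0,0,0,0],[1,0,0,0,0],[1,0,0,0,0],[1,0,0,0,0],[1,0,0,0,0],[1,0,0,0,0]]]}}

```text
clock: 10.92
tcp_pos: [0.5234, 0.072, 0.2072]
orientation: [-2.159, -2.282, 0.0]
contact_force: [0.3, 0.5, -2.7]
grip_width: 0.0431
gripper_force: 47.2
```

Run:
```python
from h import *
goto(st(0,0,.2)); f=viewer.grab_frame("scene"); cv2.imwrite("pics/s5.png",cv2.resize(f["pixels"][170:330,200:400,::-1],None,fx=3.5,fy=3.5,interpolation=cv2.INTER_CUBIC)); print(get_obs()["qvel"].round(3))
```

```text
t 10.92 tcp [0.5234 0.072  0.2072] shift [-0.0133 -0.0036  0.036 ] turn 0.0017 tilt [-0. -0. -1.] q7 -0.38 F [ 0.3  0.5 -2.7] w 0.04310177924220841
[-0.002 -0.001 -0.     0.001  0.002 -0.001 -0.   ]
```

View pics/s5.png

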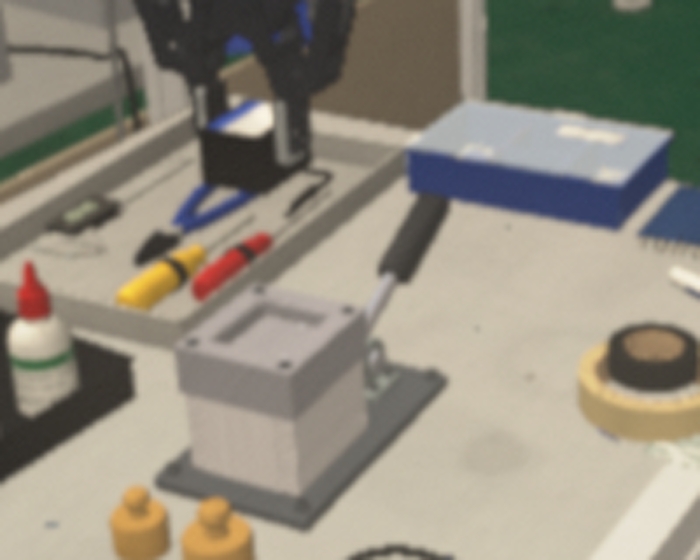

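The cell is held level about 10 cm above the well, the lift plate is up, the lever is at rest, and the weights are where they were.

```bash
python3 -c "
from h import *
print(r.hand_in())"
```

```text
the job is handed in; nothing more can be done
None
```

I jacked the load cell fully up in four strokes, lifted it straight out, and handed the job in while holding it level and still about 10 cm above the well; `hand_in()` gave no verdict.

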